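Turn over a cuvette wheel and seat it on the keyed drive hub

TASK

One of the two cuvette wheels on the bench was put down upside down, its grey slotted underside showing. Turn it the right way up and seat it on the reader's drive hub, turning it without forcing until its slots find the two keys and it drops fully home, flat on the flange; then let go. Leave the other wheel and everything else on the bench where it is.

Things in the scene. Friction and masses are not known exactly. Their poses are not given: they have to be found in the camera images.
- wheel: The cuvette wheel to seat, upside down at the start. Rigid block 60 x 60 x 40 mm high, 0.10-0.19 kg, corners cut off (octagon, 68 mm across the cuts), leaving flats 36 mm wide on its +-x and +-y sides: grip across 60 mm; it stands stably on a flat. A 22 mm bore runs right through along z. Origin: centre of the underside; z points from underside to top (down at the start, origin 40 mm up).
- wheel_top (a point): Centre of the wheel's top face, 40 mm from its underside; axes as the wheel. The top and sides are ivory, with a teal band on the flats near the top; the top face has 8 amber windows in teal rings and a red bar on its +x side, right over the master slot.
- master_slot (a point): On the wheel's underside, at the rim (30 mm from the centre along its +x): outer end of the master slot. The underside layer is grey, 12 mm thick, with two radial slots, 12 mm deep, from bore to rim: the master slot 12 mm wide along +x and a narrow one 6.5 mm wide along -x.
- spare: An identical wheel, already the right way up; a bystander. Which of the two places each wheel takes varies. Same frame as wheel.
- reader: The reader, fixed to the bench: an ivory block 150 x 150 x 30 mm, origin at the centre of its underside, z up. On top a dark disc and in its middle an aluminium flange 40 mm across, 6 mm high, with the drive hub on it. A small teal bar on top near the edge marks its +x side. The hub's keys point at an angle that is NOT reported: see hub_top.
- hub_seat (a point): Centre of the flange's top face on the hub axis, 36 mm above the bench; axes as the reader. A seated wheel has its origin here, z up. Two brass keys stand on the flange, 10 mm high, reaching 20 mm from the axis: master key 9 mm wide, and opposite it a 3.5 mm one. A wheel not lined up rests on the keys, 10 mm above home; it goes home one way only, within about 0.07 rad.
- hub_top (a point): Top of the hub's steel pilot, on its axis, 23.5 mm above the flange; the pilot is 19 mm in diameter with a 3 mm chamfer. The hub stopped at an unknown angle: its master key points anywhere within 0.5 rad to either side of the reader's +x axis; find it by pressing lightly and turning the wheel. A brake (0.25 N m) holds it.
- vial: A small jar with a blue cap, 28 mm in diameter, 45 mm high; origin at the centre of its underside. Bystander.
- pen: A blue marker, 12 mm thick, about 120 mm long, lying along its x; origin at the middle of its length, on its underside. Bystander.
- carton: A white carton 75 x 85 x 85 mm; origin at the centre of its underside. Bystander.
- scanner: A hand-held barcode scanner lying down, 155 mm long along its x, 34 mm wide, 42 mm high; origin on its underside 65 mm from the handle's end. Bystander.
- rack: A blue tube rack with capped tubes, 60 x 160 x 94 mm (long along its y); origin at the centre of its underside. Bystander.

How it is judged (in metres and radians):
On the way:
1. the wheel has been turned the right way up (angle between wheel's own z axis and vertical below 0.25 rad), for 0.1 s.
At the end, for the whole second after the job is handed in: The wheel is the right way up (within 0.06 rad of level) on the hub, its origin within 4 mm of the hub's axis and less than 2.5 mm above the flange, at rest (horizontal distance between wheel and hub_seat below 0.004 m and z of wheel in the frame of hub_seat below 0.0025 m and angle between wheel's own z axis and vertical below 0.06 rad and linear speed of wheel below 0.02 m/s); the robot touches nothing.
It fails at once if the other wheel is shifted by more than 15 mm (distance of spare from where it was at the start of the episode above 0.015 m).
It fails at once if the jar, pen, carton, scanner or rack is shifted by more than 30 mm (distance of any of vial, pen, carton, scanner, rack from where it was at the start of the episode above 0.03 m).
It fails at once if the wheel is forced onto the reader with more than 100 N (contact force between wheel and reader above 100 N).
It also fails if it takes over 72 s, if anything falls off the work surface, if the arm or the gripper's body presses on something with over 40 N, if the wrist force passes 120 N, or if a joint passes its speed limit or range.

ROBOT

A 7-joint arm with a two-finger parallel gripper is mounted at the origin on the work surface. World frame = base frame: x ahead of the robot, y to its left, z up, the work surface at z = 0. Lengths are in mm, angles in rad, forces in N, time in s.
With the tool pointing down it reaches from about 400 to 875 mm from the base axis. Payload 4.4 kg.
Tool frame: the origin (TCP) lies at the very end of the fingers, on their centre line; the grasp point (between the pads) lies 19 mm behind it (ctrl.grasp_offset is the distance from the TCP to the grasp point, in mm); z points along the fingers, y is the line along which they close (so a half turn about z gives the same grasp; the last joint's range is limited). The gripper opens to 85 mm and grips with 20 to 120 N. Pads are 22 mm wide; open, the fingers measure 114 mm over their backs; the gripper's body (76 mm by 85 mm) begins 54 mm behind the grasp point. The pads swing forward as they close: fully open they stand 13 mm farther back than shut.
Start: joints at [1.068, 0.628, 0.038, 1.517, -0.027, 0.996, -0.02], TCP at [275.006, -588.973, 231.313] pointing down, gripper open.
Joint ranges: [-3.06, 3.06], [-0.37, 2.12], [-1.25, 1.32], [0.18, 2.47], [-1.1, 4.24], [0.23, 1.98], [-2.94, 2.94]. Speed limits (rad/s): [2.57, 2.57, 3.14, 3.14, 3.14, 3.14, 3.14].

INTERFACE

Orientations are given as [roll, pitch, yaw] about the fixed x, y, z axes, in that order (R = Rz(yaw) Ry(pitch) Rx(roll)).
In Python, from cell import status, cams, ctrl gives the robot as it stands.
- The arm moves only by the tool move_arm, never from a script. Its argument "plan" is a list of rows, each a list of 3 entries, a list of its own where there are three numbers: the shift along the world's x, y, z in mm, then the turn, a rotation vector about the world's x, y, z in degrees, then the opening, from 0 (shut) to 1 (fully open). In form: [[[x, y, z], [wx, wy, wz], gripper], ...]. A call has 1 to 10 rows; each row shifts and turns the commanded pose from where the row before left it; what a row does not reach is not made up. A row lasts 1/8 s, in which the tool goes at most 62.5 mm and 10.7 degrees, less where a joint would pass 70% of its speed; a pose out of reach is approached as far as the arm can. A call with a gripper value outside its range is refused whole. The fingers move at their own pace and stop on an object; the grip force is fixed at half the most. Time passes only in rows, so rows that do not move let the fingers close. It gives the time, the measured TCP pose, the force, the opening and the grip force at its end, in the units of the state.
- status.read_state(): the state, without advancing time (a new reading comes with each control period).
- cams.get_image(name): name is "scene" or "side" or "wrist"; returns the picture (480x640x3 uint8, blue, green, red); there is no depth.
- cams.camera_params(name): a dict with "K" (3x3 intrinsics, pixels), "pose" (4x4, takes a point from camera to world coordinates); the wrist camera has in their place "tool_from_camera" (4x4, takes a point from camera to tool coordinates, whose origin is the TCP and whose axes are the flange's). Camera axes: x right, y down, z forward; pixel columns grow to the right and rows downward; lengths in mm; the calibration is good to about 2 mm. The wrist camera is an equidistant fisheye: a pixel r from the principal point sees the ray r / f radians off the axis. A picture is of the moment at which its call begins: read the wrist's pose just before it. camera_params takes no time and is no camera call.
- ctrl.finish_job(): hands the job in; it is judged then, once.
The state is a dict: "clock": time; "qpos": joint angles; "qd": joint speeds; "tau": joint torques, N m; "eef_pos": TCP position; "tool_rot": TCP orientation; "force": force on the tool from outside, world axes, zero at the start; "torque": the same for the moment, N m; "width": finger opening in mm; "gripper_force": force on a finger pad.
Only numpy, scipy, OpenCV 4.12 (cv2) and the standard library are available. Lean on these libraries where they do the work, as an engineer would, in place of code of your own. Each camera call takes 0.05 s, during which the arm holds its last target. There are 200 camera calls.

## Working session

There is one attempt and no reset: what is moved stays moved. The work goes in short steps, Python scripts to look and compute and a tool call to move; the robot and the scene stay as the last step left them, time stands still between calls to the robot, and variables do not carry over. Pictures are saved under pics/ and viewed, at most 10 in all, crops included, and the job is handed in when it is done.

Besides the shell and the picture viewer there is one more tool, called after "Emit:" by a JSON object that holds its "method" and its "body", one argument or row to a line. move_arm: Moves the arm, as the interface text tells. Its arguments: {"type":"object","properties":{"plan":{"type":"array","items":{"type":"array"}}},"required":["plan"]}

```bash
mkdir -p pics; python3 - <<'E'
from cell import status,cams,ctrl
import cv2,numpy as np
s=status.read_state();print({k:np.round(v,3).tolist() for k,v in s.items()});print(ctrl.grasp_offset)
a=[cams.get_image(n) for n in("scene","side","wrist")]
for n,i in zip(("scene","side","wrist"),a):
    cv2.imwrite(f"pics/{n}0.png",i)
    p=cams.camera_params(n);print(n,{k:np.round(v,3).tolist() for k,v in p.items()})
E
```

```text
{'clock': 0.0, 'qpos': [1.068, 0.629, 0.038, 1.518, -0.027, 0.996, -0.02], 'qd': [-0.001, -0.002, 0.001, -0.001, 0.0, -0.0, -0.001], 'tau': [-0.001, -56.341, 1.226, -19.345, 0.011, 0.01, 0.0], 'eef_pos': [274.736, -588.386, 230.387], 'tool_rot': [-3.14, 0.0, 0.437], 'force': [0.975, 0.28, 0.477], 'torque': [0.049, -0.007, 0.041], 'gripper_force': 0.0, 'width': 85.455}
18.700000000000003
scene {'K': [[482.053, 0.0, 324.914], [0.0, 482.053, 245.066], [0.0, 0.0, 1.0]], 'pose': [[-0.12, 0.791, -0.599, 1200.255], [0.993, 0.098, -0.07, 136.463], [0.003, -0.603, -0.797, 950.488], [0.0, 0.0, 0.0, 1.0]]}
side {'K': [[587.247, 0.0, 328.214], [0.0, 587.247, 238.399], [0.0, 0.0, 1.0]], 'pose': [[-0.967, -0.144, 0.209, 225.608], [-0.253, 0.62, -0.743, 1201.117], [-0.022, -0.771, -0.636, 1042.746], [0.0, 0.0, 0.0, 1.0]]}
wrist {'K': [[371.648, 0.0, 318.901], [0.0, 371.648, 242.162], [0.0, 0.0, 1.0]], 'tool_from_camera': [[0.001, -0.959, -0.283, 70.958], [1.0, 0.001, -0.0, -0.742], [0.001, -0.283, 0.959, -143.283], [0.0, 0.0, 0.0, 1.0]]}
```

View pics/scene0.png

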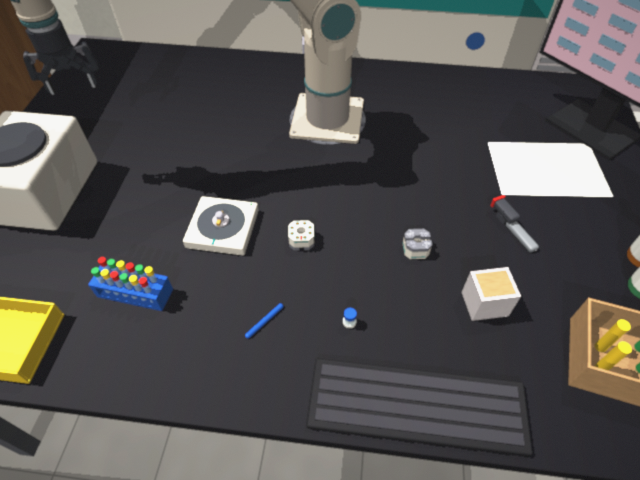

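View pics/side0.png

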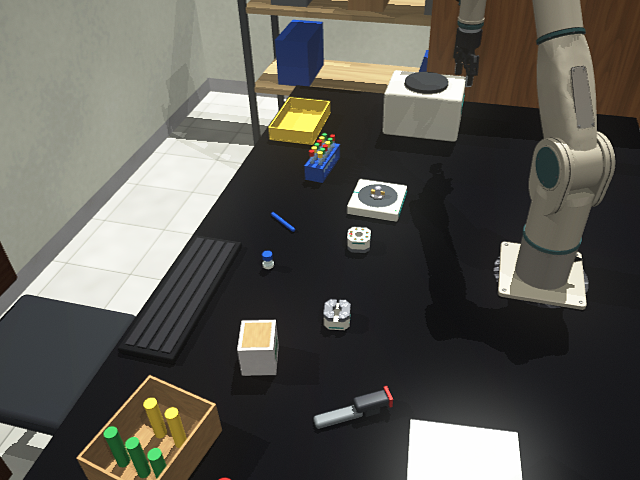

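The scene view shows the upside-down wheel (grey, slotted) at about (417,243), and side at (337,313). The spare is at (301,233) and the reader at (222,225) with the hub at (221,218). Next: enlarged crops and rough positions.

```bash
cat > h.py <<'E'
import numpy as np,cv2
from cell import status,cams,ctrl
from scipy.spatial.transform import Rotation as Ro
def ray(n,uv):
    p=cams.camera_params(n);d=np.linalg.inv(p['K'])@[uv[0],uv[1],1];T=p['pose'];return T[:3,3],T[:3,:3]@d
def plane(n,uv,z):
    o,d=ray(n,uv);return o+d*(z-o[2])/d[2]
def tool():
    s=status.read_state();return s['eef_pos'],Ro.from_euler('xyz',s['tool_rot']).as_matrix()
def wplane(uv,z,pos,R):
    p=cams.camera_params('wrist');K=p['K'];T=p['tool_from_camera']
    v=np.array([uv[0]-K[0,2],uv[1]-K[1,2]]);r=np.linalg.norm(v);th=r/K[0,0]
    d=np.r_[v/max(r,1e-9)*np.sin(th),np.cos(th)]
    o=pos+R@T[:3,3];d=R@T[:3,:3]@d;return o+d*(z-o[2])/d[2]
E
python3 - <<'E'
from h import *
a=cv2.imread('pics/scene0.png');b=cv2.imread('pics/side0.png')
c=lambda i,u,v,w,h,s:cv2.resize(i[v:v+h,u:u+w],None,fx=s,fy=s,interpolation=cv2.INTER_CUBIC)
cv2.imwrite('pics/crop0.png',np.vstack([np.hstack([c(a,392,218,50,50,6),c(a,180,190,83,50+17,6)[:300]]),np.hstack([c(b,312,288,50,50,6),c(b,340,170,83,50,6)])]))
for n,uv,z in[('scene',(417,237),40),('side',(337,306),40),('scene',(301,229),40),('side',(358,234),40),('scene',(221,214),59),('side',(377,188),59)]:print(n,uv,plane(n,uv,z).round())
E
```

```text
scene (417, 237) [465. 273.  40.]
side (337, 306) [471. 267.  40.]
scene (301, 229) [475.  -7.  40.]
side (358, 234) [481.  -6.  40.]
scene (221, 214) [ 467. -204.   59.]
side (377, 188) [ 468. -205.   59.]
```

View pics/crop0.png

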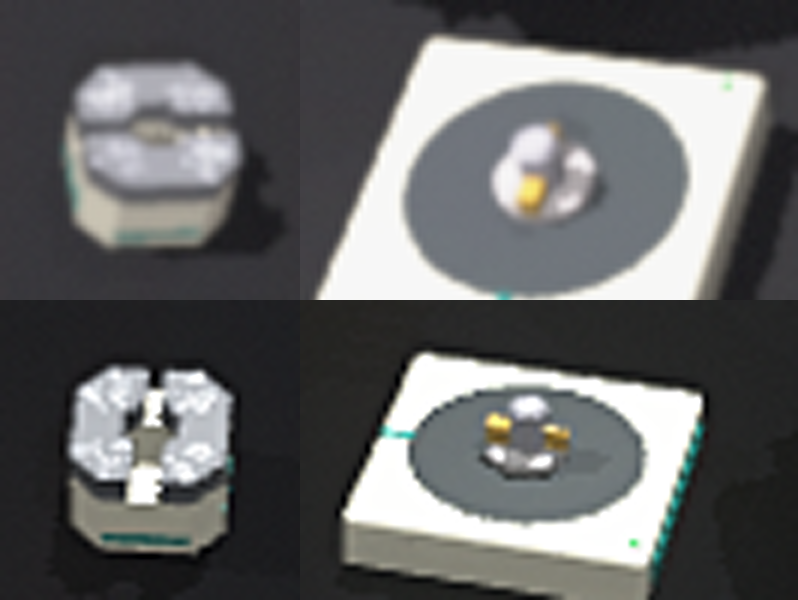

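Crops: the slots run about along world y, and the wider one faces the side camera (+y). The keys run roughly along x. Wheel ≈ (468,270), hub ≈ (467,-205), spare ≈ (478,-6). I'll look at the hub from above on the way.

Emit:
{"method": "move_arm", "body": {
  "plan": [
    [[24,48,-8],[0,0,5],1],
    [[24,48,-8],[0,0,5],1],
    [[24,48,-8],[0,0,5],1],
    [[24,48,-8],[0,0,5],1],
    [[24,48,-8],[0,0,5],1],
    [[24,48,-8],[0,0,5],1],
    [[24,48,-8],[0,0,5],1],
    [[24,48,-8],[0,0,5],1],
    [[0,0,0],[0,0,0],1],
    [[0,0,0],[0,0,0],1]
  ]
}}

```text
clock: 1.4
eef_pos: [466.7, -205.3, 167.2]
tool_rot: [-3.141, 0.001, 1.135]
force: [-1.3, -0.9, 0.5]
width: 85.5
gripper_force: 0.0
```

```bash
python3 - <<'E'
from h import *
s=status.read_state();print(s['qpos'].round(3) if hasattr(s['qpos'],'round') else s['qpos'],s['eef_pos'],s['tool_rot'])
p,R=tool();i=cams.get_image('wrist');cv2.imwrite('pics/w1.png',i)
np.savez('w1.npz',p=p,R=R)
E
```

```text
[ 0.461  0.523 -0.147  1.968  0.121  0.659 -0.199] [ 466.68316242 -205.33985659  167.1753667 ] [-3.14112899e+00  6.43150635e-04  1.13471188e+00]
```

View pics/w1.png

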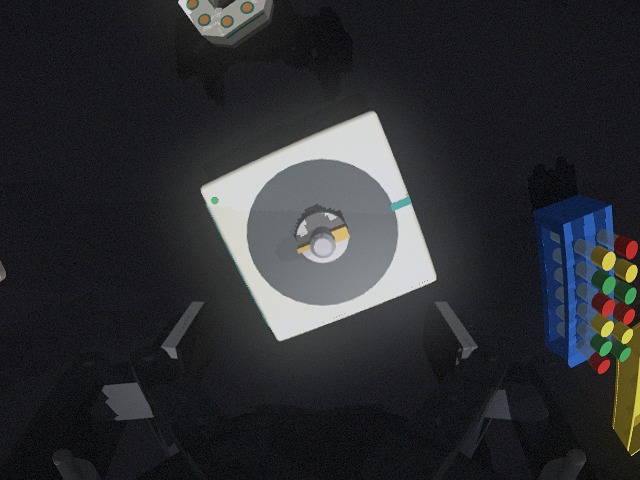

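The hub is visible: the pilot top at (322,244), the wide brass key toward (345,233), the narrow one at (302,249), and the teal mark at (400,203).

```bash
python3 - <<'E'
from h import *
d=np.load('w1.npz');p,R=d['p'],d['R'];i=cv2.imread('pics/w1.png');h=cv2.cvtColor(i,cv2.COLOR_BGR2HSV)
roi=np.zeros(i.shape[:2],np.uint8);roi[195:285,275:370]=255
m=cv2.inRange(h,(12,100,80),(30,255,255))&roi
n,l,st,c=cv2.connectedComponentsWithStats(m)
for k in range(1,n):
    if st[k,4]>8:
        P=np.array([wplane(uv,46,p,R)[:2] for uv in np.argwhere(l==k)[:,::-1]]);print('brass',st[k,4],c[k].round(1),P.mean(0).round(1),[P.min(0).round(1),P.max(0).round(1)])
t=cv2.inRange(h,(80,80,60),(100,255,255));t[:,:385]=0;t[:,415:]=0;t[180:225]=t[180:225]
t[:190]=0;t[220:]=0
q=np.argwhere(t)[:,::-1].mean(0);T=wplane(q,30,p,R);print('teal',q,T.round(1))
g=cv2.inRange(i,(70,70,70),(135,135,135));roi[:]=0;cv2.circle(roi,(322,232),90,255,-1);g&=roi
C=max(cv2.findContours(g,0,1)[0],key=cv2.contourArea)
W=np.array([wplane(x[0],31,p,R)[:2] for x in C],np.float32);W=cv2.convexHull(W);e=cv2.fitEllipse(W);print('disc',e)
g=cv2.cvtColor(i,cv2.COLOR_BGR2GRAY)
cr=cv2.HoughCircles(cv2.resize(g[215:275,290:355],None,fx=4,fy=4,interpolation=2),cv2.HOUGH_GRADIENT,1,30,param1=80,param2=20,minRadius=25,maxRadius=65)
for x in (cr[0] if cr is not None else []):
    uv=(x[0]/4+290,x[1]/4+215);print('circ',uv,x[2]/4,wplane(uv,59.5,p,R).round(1))
wh=cv2.inRange(h,(0,0,140),(179,60,255));C=max(cv2.findContours(wh,0,1)[0],key=cv2.contourArea)
W=np.array([wplane(x[0],30,p,R)[:2] for x in C],np.float32);print('block',cv2.minAreaRect(W))
E
```

```text
brass 175 [340.3 233.3] [ 479.9 -211. ] [array([ 474.1, -215.7]), array([ 485.7, -206.4])]
brass 51 [303.3 248.3] [ 450.2 -209.9] [array([ 445.7, -211.6]), array([ 454.8, -208.3])]
teal [400.55633803 203.45070423] [ 531.6 -213.    30. ]
disc ((465.2928466796875, -210.50794982910156), (118.12435150146484, 118.82964324951172), 86.577392578125)
circ (np.float32(322.625), np.float32(246.875)) 8.725 [ 465.4 -211.2   59.5]
block ((465.4136962890625, -210.4998321533203), (148.23292541503906, 148.5848388671875), 88.31620025634766)
```

Hub centre ≈ (465.3,-210.6), which agrees with the disc, block and pilot. The master key is at about -2° from world +x. Now over the wheel.

Emit:
{"method": "move_arm", "body": {
  "plan": [
    [[0,59.5,0],[0,0,3],1],
    [[0,59.5,0],[0,0,3],1],
    [[0,59.5,0],[0,0,3],1],
    [[0,59.5,0],[0,0,3],1],
    [[0,59.5,0],[0,0,3],1],
    [[0,59.5,0],[0,0,3],1],
    [[0,59.5,0],[0,0,3],1],
    [[0,59.5,0],[0,0,4],1],
    [[0,0,0],[0,0,0],1],
    [[0,0,0],[0,0,0],1]
  ]
}}

```text
clock: 2.7
eef_pos: [467.6, 268.9, 167.1]
tool_rot: [-3.141, 0.002, 1.569]
force: [0.2, 0.0, 0.4]
width: 85.6
gripper_force: 0.0
```

```bash
python3 - <<'E'
from h import *
s=status.read_state();print(np.round(s['qpos'],3))
p,R=tool();i=cams.get_image('wrist');cv2.imwrite('pics/w2.png',i)
np.savez('w2.npz',p=p,R=R)
h=cv2.cvtColor(i,cv2.COLOR_BGR2HSV)
g=cv2.inRange(h,(0,0,90),(179,70,255));roi=np.zeros_like(g);cv2.circle(roi,(322,240),95,255,-1);g&=roi
C=max(cv2.findContours(cv2.morphologyEx(g,cv2.MORPH_CLOSE,np.ones((15,15))),0,1)[0],key=cv2.contourArea)
W=np.array([wplane(x[0],40,p,R)[:2] for x in C],np.float32);print('wheel',cv2.minAreaRect(W),cv2.boundingRect(C))
cv2.imwrite('pics/w2c.png',cv2.resize(i[120:360,160:480],None,fx=2,fy=2))
E
```

```text
[-0.419  0.564 -0.232  1.889  0.191  0.712 -0.764]
wheel ((470.7684020996094, 266.40289306640625), (85.81462097167969, 89.29505920410156), 4.195877552032471) (266, 176, 116, 114)
```

View pics/w2c.png

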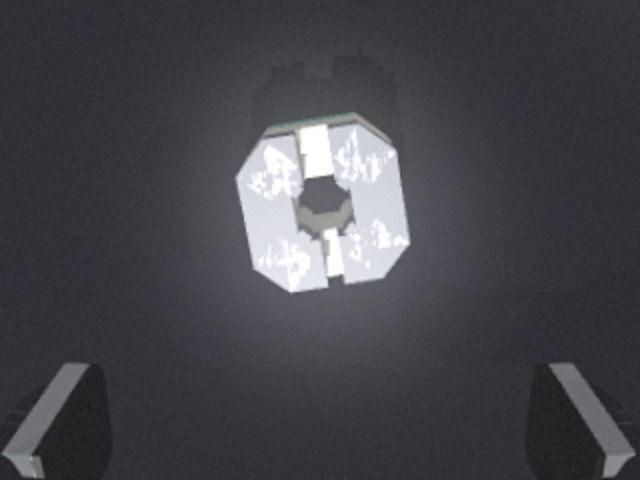

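The grey underside is centred at crop (324,210), i.e. full (322,225). The wide master slot is up at crop (316,150) and the narrow one at (334,250).

```bash
python3 - <<'E'
from h import *
d=np.load('w2.npz');p,R=d['p'],d['R']
f=lambda u,v:wplane((160+u/2,120+v/2),40,p,R)[:2]
a,b,c,e=f(236,178),f(253,270),f(396,150),f(410,242)
bl,br=f(293,292),f(383,278)
ang=lambda v:np.degrees(np.arctan2(v[1],v[0]))
print(((a+b+c+e)/4).round(1),f(324,210).round(1),ang(a-b),ang(c-e),ang(br-bl),np.linalg.norm((a+b)/2-(c+e)/2))
E
```

```text
[468.4 274.4] [468.6 274.7] 98.64399316035968 99.99957957646667 9.287297990116805 60.611103824384266
```

Wheel centre is (468.5,274.5), closing line at 9.3°. The flip is two 90° turns about the closing axis, each from -30° tilt to +60°, with a regrip in between. First set yaw and tilt above the wheel.

Emit:
{"method": "move_arm", "body": {
  "plan": [
    [[0,0,-10],[0,0,9.3],1],
    [[1,-1,-20],[-9.87,-1.62,0],1],
    [[1,-1,-20],[-9.87,-1.62,0],1],
    [[0.4,-1.6,-20],[-9.87,-1.62,0],1],
    [[0,0,-22],[0,0,0],1],
    [[0,0,0],[0,0,0],1]
  ]
}}

```text
clock: 3.5
eef_pos: [469.3, 263.8, 74.3]
tool_rot: [-3.138, 0.526, 1.732]
force: [0.7, 0.1, 0.7]
width: 85.7
gripper_force: 0.0
```

```bash
cat >> h.py <<'E'
def rep():
    s=status.read_state();p,R=tool();print(np.round(s['qpos'],2),'p',p.round(1),'t',R[:,2].round(3),'y',R[:,1].round(3),'G',(p-18.7*R[:,2]).round(1),'F',np.round(s['force'],1),'w',round(s['width'],1),s['clock'])
E
python3 -c "from h import *;rep()"
```

```text
[-0.83  0.86  0.01  1.74  0.49  0.95 -1.03] p [469.3 263.8  74.3] t [ 0.077 -0.496 -0.865] y [ 0.987  0.159 -0.003] G [467.9 273.   90.5] F [0.7 0.1 0.7] w 85.7 3.5
```

Tilt is good. Before grasping I'll test in the air that +60° is reachable.

Emit:
{"method": "move_arm", "body": {
  "plan": [
    [[0,0,20],[9.87,1.62,0],1],
    [[0,0,20],[9.87,1.62,0],1],
    [[0,0,20],[9.87,1.62,0],1],
    [[0,0,20],[9.87,1.62,0],1],
    [[0,0,0],[9.87,1.62,0],1],
    [[0,0,0],[9.87,1.62,0],1],
    [[0,0,0],[9.87,1.62,0],1],
    [[0,0,0],[9.87,1.62,0],1],
    [[0,0,0],[9.87,1.62,0],1],
    [[0,0,0],[0,0,0],1]
  ]
}}

```text
clock: 4.75
eef_pos: [470.1, 261.8, 150.3]
tool_rot: [-3.121, -1.051, 1.703]
force: [0.2, -0.6, 0.1]
width: 85.2
gripper_force: 0.0
```

```bash
python3 -c "from h import *;rep()"
```

```text
[ 0.67  1.2  -1.11  2.01 -0.12  0.45  0.2 ] p [470.1 261.8 150.3] t [-0.135  0.858 -0.496] y [ 0.989  0.15  -0.01 ] G [472.6 245.7 159.6] F [ 0.2 -0.6  0.1] w 85.2 4.75
```

Emit:
{"method": "move_arm", "body": {
  "plan": [
    [[0,0,0],[-9.87,-1.62,0],1],
    [[0,0,0],[-9.87,-1.62,0],1],
    [[0,0,0],[-9.87,-1.62,0],1],
    [[0,0,0],[-9.87,-1.62,0],1],
    [[0,0,0],[-9.87,-1.62,0],1],
    [[0,1,-25],[-9.87,-1.62,0],1],
    [[0,1,-25],[-9.87,-1.62,0],1],
    [[0,1,-25],[-9.87,-1.62,0],1],
    [[0,0.5,0],[-9.87,-1.62,0],1],
    [[0,0,0],[0,0,0],1]
  ]
}}

```text
clock: 6.0
eef_pos: [467.3, 278.1, 83.3]
tool_rot: [3.138, 0.503, 1.74]
force: [-0.5, -0.0, 0.2]
width: 85.6
gripper_force: 0.0
```

```bash
python3 -c "from h import *;rep()"
```

```text
[-0.89  0.84  0.09  1.73  0.42  0.93 -0.96] p [467.3 278.1  83.3] t [ 0.085 -0.475 -0.876] y [0.985 0.17  0.003] G [465.7 287.   99.7] F [-0.5 -0.   0.2] w 85.6 6.0
```

Emit:
{"method": "move_arm", "body": {
  "plan": [
    [[2.7,-12.8,-10],[-1.6,-0.3,0],1],
    [[0,0,-20],[0,0,0],1],
    [[0,0,-20],[0,0,0],1],
    [[0,0,-15],[0,0,0],1],
    [[0,0,-9],[0,0,0],1],
    [[0,0,0],[0,0,0],1],
    [[0,0,0],[0,0,0],1]
  ]
}}

```text
clock: 6.88
eef_pos: [472.0, 258.2, 6.5]
tool_rot: [-3.141, 0.54, 1.733]
force: [0.2, 0.1, -0.5]
width: 85.5
gripper_force: 0.0
```

```bash
python3 -c "from h import *;rep()"
```

```text
[-0.89  0.97  0.12  1.74  0.45  0.82 -1.02] p [472.  258.2   6.5] t [ 0.082 -0.508 -0.858] y [ 0.987  0.161 -0.001] G [470.5 267.7  22.5] F [ 0.2  0.1 -0.5] w 85.5 6.875
```

Emit:
{"method": "move_arm", "body": {
  "plan": [
    [[-1.5,7,2.5],[0,0,0],1],
    [[0,0,0],[0,0,0],0.8],
    [[0,0,0],[0,0,0],0.6],
    [[0,0,0],[0,0,0],0.3],
    [[0,0,0],[0,0,0],0.3],
    [[0,0,0],[0,0,0],0.3],
    [[0,0,0],[0,0,0],0.3]
  ]
}}

```text
clock: 7.75
eef_pos: [470.5, 266.1, 9.4]
tool_rot: [-3.141, 0.539, 1.733]
force: [-1.8, 2.8, 4.6]
width: 59.1
gripper_force: 65.2
```

```bash
python3 -c "from h import *;rep()"
```

```text
[-0.9   0.97  0.11  1.73  0.44  0.84 -1.02] p [470.5 266.1   9.4] t [ 0.083 -0.506 -0.858] y [ 0.987  0.162 -0.   ] G [468.9 275.6  25.4] F [-1.8  2.8  4.6] w 59.1 7.75
```

Gripped. Lift and rotate +90°.

Emit:
{"method": "move_arm", "body": {
  "plan": [
    [[0,0,35],[0,0,0],0.3],
    [[0,0,35],[0,0,0],0.3],
    [[0,0,10],[9.87,1.62,0],0.3],
    [[0,0,10],[9.87,1.62,0],0.3],
    [[0,0,0],[9.87,1.62,0],0.3],
    [[0,0,0],[9.87,1.62,0],0.3],
    [[0,0,0],[9.87,1.62,0],0.3],
    [[0,0,0],[9.87,1.62,0],0.3],
    [[0,0,0],[9.87,1.62,0],0.3],
    [[0,0,0],[9.87,1.62,0],0.3]
  ]
}}

```text
clock: 9.0
eef_pos: [471.0, 263.3, 98.5]
tool_rot: [3.141, -0.852, 1.733]
force: [-0.4, 0.1, -3.2]
width: 59.0
gripper_force: 64.9
```

Emit:
{"method": "move_arm", "body": {
  "plan": [
    [[0,0,0],[9.87,1.62,0],0.3],
    [[0,0,0],[0,0,0],0.3],
    [[0,0,0],[0,0,0],0.3]
  ]
}}

```text
clock: 9.38
eef_pos: [469.8, 265.6, 99.2]
tool_rot: [-3.141, -1.021, 1.736]
force: [0.6, 0.3, -0.2]
width: 59.6
gripper_force: 65.0
```

```bash
python3 -c "from h import *;rep()"
```

```text
[ 0.64  1.27 -1.08  2.    0.01  0.4   0.16] p [469.8 265.6  99.2] t [-0.141  0.841 -0.523] y [ 0.986  0.165 -0.   ] G [472.5 249.9 108.9] F [ 0.6  0.3 -0.2] w 59.6 9.375
```

Emit:
{"method": "move_arm", "body": {
  "plan": [
    [[0,0,-30],[0.6,0.1,0],0.3],
    [[0,0,-30],[0,0,0],0.3],
    [[0,0,-12],[0,0,0],0.3],
    [[0,0,-4],[0,0,0],0.3],
    [[0,0,0],[0,0,0],0.3],
    [[0,0,0],[0,0,0],0.3]
  ]
}}

```text
clock: 10.12
eef_pos: [470.4, 265.2, 23.4]
tool_rot: [3.141, -1.033, 1.737]
force: [-0.5, -0.2, -0.5]
width: 59.4
gripper_force: 65.1
```

```bash
python3 -c "from h import *;rep()"
```

```text
[ 0.62  1.41 -1.01  1.96  0.07  0.36  0.22] p [470.4 265.2  23.4] t [-0.141  0.847 -0.512] y [0.986 0.165 0.   ] G [473.1 249.4  33. ] F [-0.5 -0.2 -0.5] w 59.4 10.125
```

Emit:
{"method": "move_arm", "body": {
  "plan": [
    [[0,0,-1.5],[0,0,0],0.3],
    [[0,0,-1],[0,0,0],0.3],
    [[0,0,-1],[0,0,0],0.3],
    [[0,0,0],[0,0,0],0.3]
  ]
}}

```text
clock: 10.62
eef_pos: [470.3, 265.6, 21.6]
tool_rot: [3.141, -1.037, 1.736]
force: [-0.9, -6.5, 11.7]
width: 59.0
gripper_force: 66.7
```

```bash
python3 -c "from h import *;rep()"
```

```text
[ 0.63  1.42 -1.01  1.96  0.07  0.36  0.23] p [470.3 265.6  21.6] t [-0.142  0.849 -0.509] y [0.986 0.165 0.   ] G [472.9 249.7  31.1] F [-0.9 -6.5 11.7] w 59.0 10.625
```

Contact on the bench at 30 mm. Release and back off.

Emit:
{"method": "move_arm", "body": {
  "plan": [
    [[0,0,0],[0,0,0],0.7],
    [[0,0,0],[0,0,0],1],
    [[0,0,0],[0,0,0],1],
    [[0,0,0],[0,0,0],1],
    [[4,-25,15],[0,0,0],1],
    [[4,-25,15],[0,0,0],1],
    [[0,-10,40],[0,0,0],1],
    [[0,0,40],[0,0,0],1],
    [[0,0,0],[0,0,0],1]
  ]
}}

```text
clock: 11.75
eef_pos: [478.8, 205.3, 131.3]
tool_rot: [3.136, -1.033, 1.741]
force: [0.7, -0.6, -0.6]
width: 85.2
gripper_force: 0.0
```

```bash
python3 - <<'E'
from h import *
rep()
b=cams.get_image('side');a=cams.get_image('scene')
c=lambda i,u,v,w,h,s:cv2.resize(i[v:v+h,u:u+w],None,fx=s,fy=s,interpolation=cv2.INTER_CUBIC)
cv2.imwrite('pics/s3.png',np.hstack([c(a,340,160,130,130,3),c(b,270,220,130,130,3)]))
E
```

```text
[ 0.76  1.23 -1.11  1.97 -0.    0.56  0.18] p [478.8 205.3 131.3] t [-0.14   0.847 -0.512] y [0.986 0.164 0.003] G [481.4 189.5 140.9] F [ 0.7 -0.6 -0.6] w 85.2 11.75
```

View pics/s3.png

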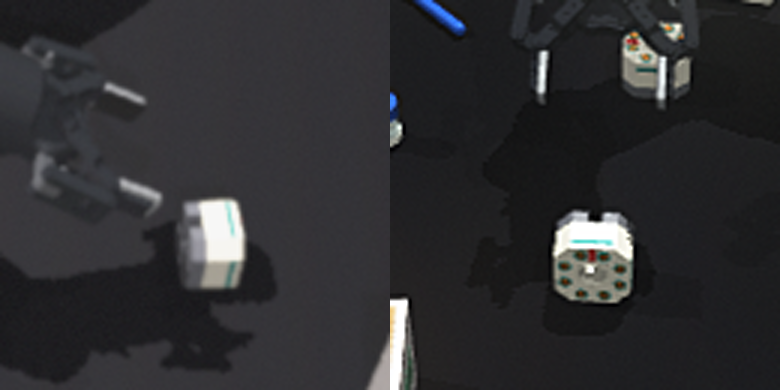

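Wheel stands on its flat, with its top facing +y and the red bar/master slot up. Now back to -30° tilt for the second grip.

Emit:
{"method": "move_arm", "body": {
  "plan": [
    [[0,5,0],[-9.87,-1.62,0],1],
    [[0,5,0],[-9.87,-1.62,0],1],
    [[-1,5,0],[-9.87,-1.62,0],1],
    [[-1,5,0],[-9.87,-1.62,0],1],
    [[-1,5,0],[-9.87,-1.62,0],1],
    [[-1,5,0],[-9.87,-1.62,0],1],
    [[-1,5,0],[-9.87,-1.62,0],1],
    [[-1,5,0],[-9.87,-1.62,0],1],
    [[0,4,0],[-9.5,-1.56,0],1],
    [[0,0,0],[0,0,0],1]
  ]
}}

```text
clock: 13.1
eef_pos: [468.8, 253.3, 124.4]
tool_rot: [-3.13, 0.509, 1.746]
force: [-0.5, -0.5, -0.5]
width: 85.5
gripper_force: 0.0
```

Emit:
{"method": "move_arm", "body": {
  "plan": [
    [[0,0,0],[0,0,0],1],
    [[0,0,-20],[0,0,0],1],
    [[0,0,0],[0,0,0],1]
  ]
}}

```text
clock: 13.48
eef_pos: [471.1, 245.9, 106.3]
tool_rot: [-3.132, 0.51, 1.733]
force: [0.6, -0.4, 0.2]
width: 85.4
gripper_force: 0.0
```

```bash
python3 -c "from h import *;rep()"
```

```text
[-0.8   0.79  0.01  1.76  0.48  0.97 -0.99] p [471.1 245.9 106.3] t [ 0.069 -0.483 -0.873] y [ 0.988  0.157 -0.008] G [469.9 254.9 122.7] F [ 0.6 -0.4  0.2] w 85.4 13.475
```

Emit:
{"method": "move_arm", "body": {
  "plan": [
    [[1.8,3.6,-20],[-0.8,-0.1,0],1],
    [[0,0,-20],[0,0,0],1],
    [[0,0,-20],[0,0,0],1],
    [[0,0,-20],[0,0,0],1],
    [[0,0,-12],[0,0,0],1],
    [[0,0,0],[0,0,0],1],
    [[0,0,0],[0,0,0],1]
  ]
}}

```text
clock: 14.35
eef_pos: [473.6, 252.1, 16.0]
tool_rot: [-3.135, 0.522, 1.734]
force: [0.5, -0.1, 0.6]
width: 85.2
gripper_force: 0.0
```

```bash
python3 -c "from h import *;rep()"
```

```text
[-0.82  0.94  0.03  1.76  0.52  0.85 -1.07] p [473.6 252.1  16. ] t [ 0.075 -0.493 -0.867] y [ 0.987  0.159 -0.006] G [472.2 261.4  32.2] F [ 0.5 -0.1  0.6] w 85.2 14.35
```

Close enough; small correction and grip.

Emit:
{"method": "move_arm", "body": {
  "plan": [
    [[-0.7,-2.5,-1],[0,0,0],1],
    [[0,0,0],[0,0,0],0.8],
    [[0,0,0],[0,0,0],0.6],
    [[0,0,0],[0,0,0],0.3],
    [[0,0,0],[0,0,0],0.3],
    [[0,0,0],[0,0,0],0.3],
    [[0,0,0],[0,0,0],0.3]
  ]
}}

```text
clock: 15.22
eef_pos: [472.9, 249.9, 15.2]
tool_rot: [-3.135, 0.522, 1.734]
force: [-0.6, 1.0, 4.6]
width: 59.1
gripper_force: 64.7
```

```bash
python3 -c "from h import *;rep()"
```

```text
[-0.82  0.94  0.03  1.76  0.52  0.84 -1.07] p [472.9 249.9  15.2] t [ 0.075 -0.493 -0.867] y [ 0.987  0.16  -0.005] G [471.5 259.1  31.4] F [-0.6  1.   4.6] w 59.1 15.225
```

Emit:
{"method": "move_arm", "body": {
  "plan": [
    [[0,0,35],[0,0,0],0.3],
    [[0,0,35],[0,0,0],0.3],
    [[0,0,10],[9.87,1.62,0],0.3],
    [[0,0,10],[9.87,1.62,0],0.3],
    [[0,0,0],[9.87,1.62,0],0.3],
    [[0,0,0],[9.87,1.62,0],0.3],
    [[0,0,0],[9.87,1.62,0],0.3],
    [[0,0,0],[9.87,1.62,0],0.3],
    [[0,0,0],[9.87,1.62,0],0.3],
    [[0,0,0],[9.87,1.62,0],0.3]
  ]
}}

```text
clock: 16.48
eef_pos: [473.7, 247.8, 104.7]
tool_rot: [-3.139, -0.877, 1.734]
force: [0.4, 0.9, -2.7]
width: 59.5
gripper_force: 65.0
```

Emit:
{"method": "move_arm", "body": {
  "plan": [
    [[0,0,0],[9.87,1.62,0],0.3],
    [[0,0,0],[0,0,0],0.3],
    [[0,0,0],[0,0,0],0.3]
  ]
}}

```text
clock: 16.85
eef_pos: [472.5, 250.0, 105.5]
tool_rot: [-3.139, -1.045, 1.738]
force: [0.2, 0.2, -0.6]
width: 59.2
gripper_force: 65.0
```

```bash
python3 -c "from h import *;rep()"
```

```text
[ 0.69  1.3  -1.11  1.99  0.05  0.46  0.13] p [472.5 250.  105.5] t [-0.147  0.852 -0.502] y [ 0.986  0.169 -0.001] G [475.3 234.  114.8] F [ 0.2  0.2 -0.6] w 59.2 16.85
```

Emit:
{"method": "move_arm", "body": {
  "plan": [
    [[0,0,-30],[0,0,0],0.3],
    [[0,0,-30],[0,0,0],0.3],
    [[0,0,-20],[0,0,0],0.3],
    [[0,0,-6],[0,0,0],0.3],
    [[0,0,0],[0,0,0],0.3],
    [[0,0,0],[0,0,0],0.3],
    [[0,0,-1],[0,0,0],0.3],
    [[0,0,-1],[0,0,0],0.3],
    [[0,0,0],[0,0,0],0.3]
  ]
}}

```text
clock: 17.98
eef_pos: [472.6, 249.4, 16.5]
tool_rot: [-3.136, -1.048, 1.734]
force: [-0.2, -1.3, -1.1]
width: 59.5
gripper_force: 65.0
```

```bash
python3 -c "from h import *;rep()"
```

```text
[ 0.66  1.44 -1.02  1.94  0.12  0.41  0.2 ] p [472.6 249.4  16.5] t [-0.147  0.854 -0.5  ] y [ 0.986  0.168 -0.003] G [475.3 233.4  25.8] F [-0.2 -1.3 -1.1] w 59.5 17.975
```

Emit:
{"method": "move_arm", "body": {
  "plan": [
    [[0,0,-1],[0,0,0],0.3],
    [[0,0,-0.6],[0,0,0],0.3],
    [[0,0,0],[0,0,0],0.7],
    [[0,0,0],[0,0,0],1],
    [[0,0,0],[0,0,0],1],
    [[0,0,0],[0,0,0],1],
    [[4,-25,15],[0,0,0],1],
    [[4,-25,15],[0,0,0],1],
    [[0,0,40],[0,0,0],1],
    [[0,0,40],[0,0,0],1]
  ]
}}

```text
clock: 19.23
eef_pos: [480.6, 199.2, 126.0]
tool_rot: [-3.135, -1.048, 1.733]
force: [1.2, -0.6, 1.1]
width: 85.2
gripper_force: 0.0
```

Emit:
{"method": "move_arm", "body": {
  "plan": [
    [[0,8,0],[-9.87,-1.62,0],1],
    [[0,8,0],[-9.87,-1.62,0],1],
    [[-2,8,0],[-9.87,-1.62,0],1],
    [[-2,8,0],[-9.87,-1.62,0],1],
    [[-2,8,0],[-9.87,-1.62,0],1],
    [[-2,0,0],[-9.87,-1.62,0],1],
    [[0,0,0],[0,0,0],1],
    [[0,0,0],[0,0,0],1]
  ]
}}

```text
clock: 20.23
eef_pos: [471.5, 239.1, 123.9]
tool_rot: [-3.131, -0.015, 1.737]
force: [0.9, -0.2, -0.0]
width: 85.3
gripper_force: 0.0
```

```bash
python3 -c "from h import *;rep()"
```

```text
[-0.3   0.63 -0.31  1.95  0.29  0.61 -0.63] p [471.5 239.1 123.9] t [-0.013  0.013 -1.   ] y [ 0.986  0.165 -0.01 ] G [471.7 238.8 142.6] F [ 0.9 -0.2 -0. ] w 85.3 20.225
```

Turn the tool -90° in yaw and look from above.

Emit:
{"method": "move_arm", "body": {
  "plan": [
    [[0,0,10],[0,0,-10],1],
    [[0,0,10],[0,0,-10],1],
    [[0,0,10],[0,0,-10],1],
    [[0,0,10],[0,0,-10],1],
    [[0,0,0],[0,0,-10],1],
    [[0,0,0],[0,0,-10],1],
    [[0,0,0],[0,0,-10],1],
    [[0,0,0],[0,0,-10],1],
    [[0,0,0],[-0.7,-0.7,-10],1],
    [[0,0,0],[0,0,0],1]
  ]
}}

```text
clock: 21.48
eef_pos: [472.7, 235.9, 163.3]
tool_rot: [3.136, -0.022, 0.161]
force: [0.4, -0.2, -0.0]
width: 85.4
gripper_force: 0.0
```

```bash
python3 - <<'E'
from h import *
rep()
p,R=tool();i=cams.get_image('wrist');np.savez('w3.npz',p=p,R=R);cv2.imwrite('pics/w3.png',i)
cv2.imwrite('pics/w3c.png',cv2.resize(i[120:360,160:480],None,fx=2,fy=2))
h=cv2.cvtColor(i,cv2.COLOR_BGR2HSV)[120:360,160:480]
r=cv2.inRange(h,(0,150,80),(8,255,255))|cv2.inRange(h,(172,150,80),(179,255,255))
q=np.argwhere(r)[:,::-1];print('red',len(q),q.mean(0)+[160,120],wplane(q.mean(0)+[160,120],40,p,R))
E
```

```text
[-0.63  0.55  0.15  1.95 -0.11  0.64 -1.82] p [472.7 235.9 163.3] t [ 0.022 -0.002 -1.   ] y [ 0.16  -0.987  0.006] G [472.3 235.9 182. ] F [ 0.4 -0.2 -0. ] w 85.4 21.475
red 0 [nan nan] [nan nan nan]<stdin>:7: RuntimeWarning: Mean of empty slice.
  ret = um.true_divide(
```

View pics/w3c.png

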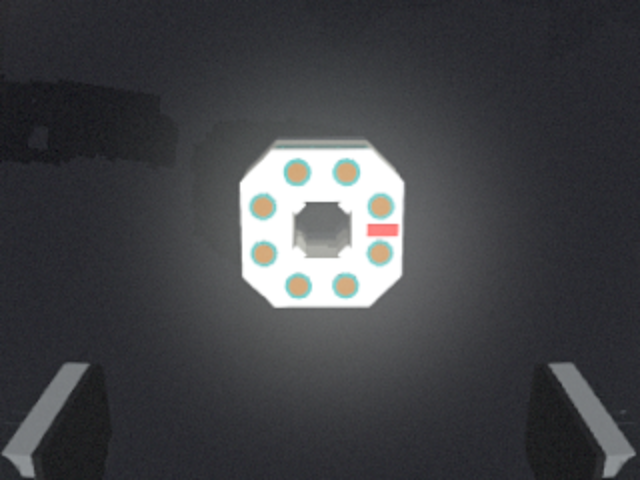

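The wheel is now the right way up: centre at crop (322,229), red bar at (383,230), squared with the tool.

```bash
python3 - <<'E'
from h import *
d=np.load('w3.npz');p,R=d['p'],d['R'];f=lambda u,v:wplane((160+u/2,120+v/2),40,p,R)[:2]
pts=[f(240,182),f(242,277),f(404,182),f(402,277)];c=np.mean(pts,0);b=f(322,229);r=f(383,230);v=r-b
w=(f(297,172)+f(347,172)+f(297,286)+f(346,286)+f(263,207)+f(263,254)+f(380,206)+f(379,253))/8
print(c,b,w,r,np.linalg.norm(v),np.degrees(np.arctan2(v[1],v[0])))
E
```

```text
[473.22210166 234.16976752] [473.6717789  234.28373968] [473.21807799 234.3884994 ] [476.94670938 211.75458001] 22.765943969781954 -81.72918335151964
```

Emit:
{"method": "move_arm", "body": {
  "plan": [
    [[0.5,-1.6,-35],[0.2,1.26,0],1],
    [[0,0,-40],[0,0,0],1],
    [[0,0,-40],[0,0,0],1],
    [[0,0,-25],[0,0,0],1],
    [[0,0,-12],[0,0,0],1],
    [[0,0,0],[0,0,0],1],
    [[0,0,0],[0,0,0],1]
  ]
}}

```text
clock: 22.4
eef_pos: [473.7, 237.1, 13.0]
tool_rot: [-3.139, -0.004, 0.164]
force: [-0.0, 0.5, 0.7]
width: 85.1
gripper_force: 0.0
```

```bash
python3 -c "from h import *;rep()"
```

```text
[-0.56  0.81  0.07  2.01 -0.16  0.33 -1.77] p [473.7 237.1  13. ] t [ 0.004  0.003 -1.   ] y [ 0.163 -0.987 -0.002] G [473.6 237.   31.7] F [-0.   0.5  0.7] w 85.1 22.4
```

Emit:
{"method": "move_arm", "body": {
  "plan": [
    [[-0.4,-2.7,-5],[0,0.2,0],1],
    [[0,0,0],[0,0,0],0.8],
    [[0,0,0],[0,0,0],0.6],
    [[0,0,0],[0,0,0],0.3],
    [[0,0,0],[0,0,0],0.3],
    [[0,0,0],[0,0,0],0.3],
    [[0,0,0],[0,0,0],0.3]
  ]
}}

```text
clock: 23.28
eef_pos: [472.6, 234.4, 7.6]
tool_rot: [-3.139, 0.0, 0.164]
force: [-0.5, -1.1, 6.2]
width: 59.4
gripper_force: 65.3
```

```bash
python3 -c "from h import *;rep()"
```

```text
[-0.56  0.82  0.07  2.01 -0.16  0.32 -1.76] p [472.6 234.4   7.6] t [-0.001  0.002 -1.   ] y [ 0.163 -0.987 -0.002] G [472.6 234.4  26.3] F [-0.5 -1.1  6.2] w 59.4 23.275
```

Gripped. Lift and carry to the hub, turning +78.6° on the way.

Emit:
{"method": "move_arm", "body": {
  "plan": [
    [[0,0,45],[0,0,0],0.3],
    [[0,0,45],[0,0,0],0.3],
    [[0,0,30],[0,0,0],0.3],
    [[-1,-50,0],[0,0,9],0.3],
    [[-1,-50,0],[0,0,9],0.3],
    [[-1,-50,0],[0,0,9],0.3],
    [[-1,-50,0],[0,0,9],0.3],
    [[-1,-50,0],[0,0,9],0.3],
    [[-1,-50,0],[0,0,9],0.3],
    [[-1,-50,0],[0,0,9],0.3]
  ]
}}

```text
clock: 24.52
eef_pos: [465.2, -117.1, 126.9]
tool_rot: [-3.139, 0.001, 1.269]
force: [1.4, 0.9, -1.0]
width: 59.1
gripper_force: 65.6
```

Emit:
{"method": "move_arm", "body": {
  "plan": [
    [[0,-50,0],[0,0,9],0.3],
    [[0,-45,0],[0,0,6.6],0.3],
    [[0,0,0],[0,0,0],0.3],
    [[0,0,0],[0,0,0],0.3],
    [[0,0,0],[0,0,0],0.3]
  ]
}}

```text
clock: 25.15
eef_pos: [465.6, -208.8, 127.0]
tool_rot: [-3.139, 0.0, 1.538]
force: [0.2, 0.1, -1.8]
width: 58.8
gripper_force: 65.6
```

```bash
python3 -c "from h import *;rep()"
```

```text
[ 0.61  0.61 -0.36  1.99  0.36  0.6  -0.03] p [ 465.6 -208.8  127. ] t [-0.002  0.    -1.   ] y [ 0.999 -0.033 -0.002] G [ 465.7 -208.8  145.7] F [ 0.2  0.1 -1.8] w 58.8 25.15
```

Emit:
{"method": "move_arm", "body": {
  "plan": [
    [[-0.3,-2.4,-20],[0,0,0],0.3],
    [[0,0,-20],[0,0,0],0.3],
    [[0,0,-15],[0,0,0],0.3],
    [[0,0,0],[0,0,0],0.3],
    [[0,0,0],[0,0,0],0.3]
  ]
}}

```text
clock: 25.78
eef_pos: [465.7, -212.7, 72.5]
tool_rot: [-3.14, 0.001, 1.537]
force: [0.0, -0.2, -1.2]
width: 59.7
gripper_force: 65.6
```

```bash
python3 -c "from h import *;rep()"
```

```text
[ 0.57  0.7  -0.3   2.02  0.42  0.48 -0.07] p [ 465.7 -212.7   72.5] t [-0.001 -0.001 -1.   ] y [ 0.999 -0.034 -0.001] G [ 465.7 -212.7   91.2] F [ 0.  -0.2 -1.2] w 59.7 25.775
```

Emit:
{"method": "move_arm", "body": {
  "plan": [
    [[-0.4,1.5,-2],[0,0,0],0.3],
    [[0,0,-3],[0,0,0],0.3],
    [[0,0,-2],[0,0,0],0.3],
    [[0,0,-2],[0,0,0],0.3],
    [[0,0,-2],[0,0,0],0.3],
    [[0,0,0],[0,0,0],0.3]
  ]
}}

```text
clock: 26.52
eef_pos: [465.6, -212.1, 61.1]
tool_rot: [-3.141, 0.001, 1.535]
force: [2.3, -3.6, -0.8]
width: 58.9
gripper_force: 65.7
```

```bash
python3 -c "from h import *;rep()"
```

```text
[ 0.56  0.72 -0.28  2.03  0.43  0.45 -0.09] p [ 465.6 -212.1   61.1] t [-0.    -0.001 -1.   ] y [ 0.999 -0.035 -0.   ] G [ 465.6 -212.1   79.8] F [ 2.3 -3.6 -0.8] w 58.9 26.525
```

Emit:
{"method": "move_arm", "body": {
  "plan": [
    [[0.3,-0.7,-2],[0,0,0],0.3],
    [[0,0,-2],[0,0,0],0.3],
    [[0,0,-2],[0,0,0],0.3],
    [[0,0,-1.5],[0,0,0],0.3],
    [[0,0,-1],[0,0,0],0.3],
    [[0,0,0],[0,0,0],0.3]
  ]
}}

```text
clock: 27.28
eef_pos: [465.5, -212.5, 52.6]
tool_rot: [-3.14, 0.001, 1.536]
force: [3.3, -2.7, -0.0]
width: 58.9
gripper_force: 65.8
```

```bash
python3 -c "from h import *;rep();print(status.read_state()['torque'])"
```

```text
[ 0.55  0.73 -0.27  2.03  0.44  0.43 -0.09] p [ 465.5 -212.5   52.6] t [-0.001 -0.001 -1.   ] y [ 0.999 -0.035 -0.001] G [ 465.5 -212.4   71.3] F [ 3.3 -2.7 -0. ] w 58.9 27.275
[-0.79889385 -0.73101736  0.02970587]
```

Already below the key tops with no vertical force; keep descending gently.

Emit:
{"method": "move_arm", "body": {
  "plan": [
    [[0.3,-0.4,-1],[0,0,0],0.3],
    [[0,0,-1],[0,0,0],0.3],
    [[0,0,-1],[0,0,0],0.3],
    [[0,0,-1],[0,0,0],0.3],
    [[0,0,0],[0,0,0],0.3]
  ]
}}

```text
clock: 27.9
eef_pos: [465.4, -212.7, 48.5]
tool_rot: [-3.14, 0.001, 1.536]
force: [2.9, -3.1, -0.2]
width: 58.8
gripper_force: 65.8
```

```bash
python3 -c "from h import *;rep();print(status.read_state()['torque'])"
```

```text
[ 0.55  0.74 -0.26  2.03  0.44  0.42 -0.09] p [ 465.4 -212.7   48.5] t [-0.002 -0.001 -1.   ] y [ 0.999 -0.035 -0.002] G [ 465.4 -212.7   67.2] F [ 2.9 -3.1 -0.2] w 58.8 27.9
[-0.66476336 -0.66875173 -0.00424542]
```

Keys are in the slots. Continue to the flange (TCP about 43.6).

Emit:
{"method": "move_arm", "body": {
  "plan": [
    [[0,0,-1.5],[0,0,0],0.3],
    [[0,0,-1],[0,0,0],0.3],
    [[0,0,-1],[0,0,0],0.3],
    [[0,0,-0.7],[0,0,0],0.3],
    [[0,0,-0.5],[0,0,0],0.3],
    [[0,0,0],[0,0,0],0.3]
  ]
}}

```text
clock: 28.65
eef_pos: [465.4, -212.6, 43.8]
tool_rot: [-3.14, 0.001, 1.536]
force: [2.9, -2.5, 1.0]
width: 59.0
gripper_force: 65.8
```

```bash
python3 -c "from h import *;rep();print(status.read_state()['torque'])"
```

```text
[ 0.54  0.75 -0.26  2.04  0.45  0.41 -0.1 ] p [ 465.4 -212.6   43.8] t [-0.002 -0.001 -1.   ] y [ 0.999 -0.035 -0.002] G [ 465.5 -212.6   62.5] F [ 2.9 -2.5  1. ] w 59.0 28.65
[-0.75018386 -0.71681553 -0.0091489 ]
```

Nearly on the flange: lower until contact, then release and lift clear.

Emit:
{"method": "move_arm", "body": {
  "plan": [
    [[0,0,-0.7],[0,0,0],0.3],
    [[0,0,0],[0,0,0],0.3]
  ]
}}

```text
clock: 28.9
eef_pos: [465.4, -212.7, 43.6]
tool_rot: [-3.14, 0.001, 1.536]
force: [1.7, -2.7, 5.0]
width: 59.1
gripper_force: 66.6
```

Emit:
{"method": "move_arm", "body": {
  "plan": [
    [[0,0,0],[0,0,0],0.7],
    [[0,0,0],[0,0,0],1],
    [[0,0,0],[0,0,0],1],
    [[0,0,0],[0,0,0],1],
    [[0,0,20],[0,0,0],1],
    [[0,0,40],[0,0,0],1],
    [[0,0,40],[0,0,0],1],
    [[0,0,20],[0,0,0],1],
    [[0,0,0],[0,0,0],1],
    [[0,0,0],[0,0,0],1]
  ]
}}

```text
clock: 30.15
eef_pos: [464.5, -212.4, 162.3]
tool_rot: [-3.138, 0.0, 1.536]
force: [-0.2, -0.7, -0.1]
width: 85.7
gripper_force: 0.0
```

```bash
python3 - <<'E'
from h import *
rep()
p,R=tool();i=cams.get_image('wrist');a=cams.get_image('scene');b=cams.get_image('side')
c=lambda i,u,v,w,h,s:cv2.resize(i[v:v+h,u:u+w],None,fx=s,fy=s,interpolation=cv2.INTER_CUBIC)
cv2.imwrite('pics/w4.png',np.hstack([c(i,220,130,200,200,2),c(b,335,140,80,80,5)]))
np.savez('w4.npz',p=p,R=R)
E
```

```text
[ 0.64  0.56 -0.4   1.96  0.33  0.69  0.01] p [ 464.5 -212.4  162.3] t [-0.004 -0.    -1.   ] y [ 0.999 -0.035 -0.004] G [ 464.6 -212.4  181. ] F [-0.2 -0.7 -0.1] w 85.7 30.15
```

View pics/w4.png

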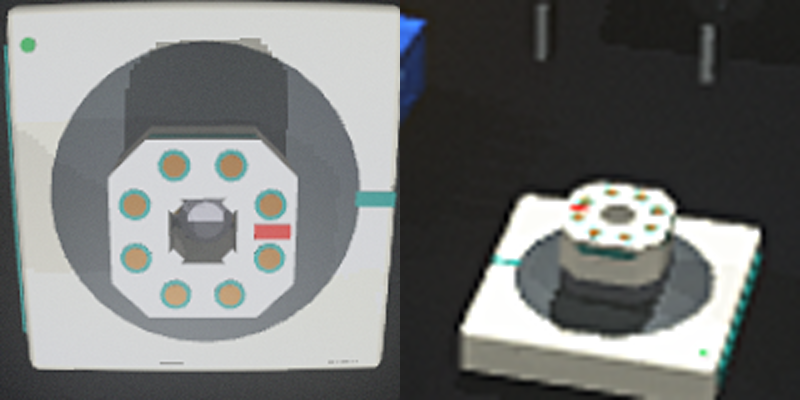

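The wheel sits level on the hub: bore around the pilot at crop (205,228), red bar on the reader's +x side at (272,231). Contact came at TCP 43.6, exactly the flange height, and the gripper is clear.

```bash
python3 -c "from cell import ctrl;print(ctrl.finish_job())"
```

```text
the job is handed in; nothing more can be done
None
```

The wheel is right side up and seated on the hub, down on the flange by contact height and level in the final picture; the gripper is clear, I saw no contact with the spare or anything else, and the job is handed in (about 30 s, verdict not shown).

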